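# Wedge the rocking bench scale

## Robot

A 6-joint arm with a two-finger parallel gripper is mounted at the origin on the work surface. World frame = base frame: x ahead of the robot, y to its left, z up, the work surface at z = 0. Lengths are in mm, angles in rad, forces in N, time in s.
With the tool pointing down it reaches from about 350 to 775 mm from the base axis. Payload 5.5 kg.
Tool frame: the origin (TCP) lies between the finger pads; the fingertips stand 22 mm ahead of it and the grasp point (between the pads) lies 3 mm ahead of it; z points along the fingers, y is the line along which they close (so a half turn about z gives the same grasp; the last joint's range is limited). The gripper opens to 85 mm and grips with 20 to 120 N. Pads are 22 mm wide; open, the fingers measure 114 mm over their backs; the gripper's body (76 mm by 85 mm) begins 54 mm behind the grasp point. The pads swing forward as they close: fully open they stand 13 mm farther back than shut.
Start: joints at [1.09, 0.313, 0.046, 1.304, 0, 1.431], TCP at [192.214, 541.962, 253.323] pointing down, gripper open.
Joint ranges: [-2.76, 2.76], [-0.86, 1.69], [-1.03, 1.26], [-2.2, 2.34], [-1.47, 1.5], [-3.14, 3.14]. Speed limits (rad/s): [2.57, 2.57, 3.14, 3.14, 3.14, 3.14].

## Interface

Orientations are given as a unit quaternion [w, x, y, z].
In Python, from bench import ctrl gives the robot as it stands. The module is installed in compiled form; this text tells all that it offers.
- The arm moves only by the tool carry_out, never from a script. Its argument "rows" is a list of rows, each an object with "xyz": the shift along the world's x, y, z in units of 0.075 m (1.0 is 0.075 m), a list of three; "angular": the turn, a rotation vector about the world's x, y, z in units of 45 degrees (1.0 is 45 degrees), a list of three; "hand": the closure in counts, from 0 (fully open) to 255 (shut). In form: [{"xyz": [x, y, z], "angular": [rx, ry, rz], "hand": hand}, ...]. A call has 1 to 8 rows; each row shifts and turns the commanded pose from where the row before left it; what a row does not reach is not made up. A row lasts 1/12 s, in which the tool goes at most 41.7 mm and 7.16 degrees, less where a joint would pass 70% of its speed; a pose out of reach is approached as far as the arm can. A call with a number of a shift or a turn outside -1 to 1 is refused whole. A call with a gripper value outside its range is refused whole. The fingers move at their own pace and stop on an object; "force" is the grip in N (left out, the last holds). Time passes only in rows, so rows that do not move let the fingers close. It gives the time, the measured TCP pose, the force, the opening and the grip force at its end, in the units of the state.
- ctrl.sense(): the state, without advancing time (a new reading comes with each control period).
- ctrl.get_image(name): name is "scene" or "top" or "wrist"; returns the picture (384x512x3 uint8, red, green, blue); there is no depth.
- ctrl.camera_model(name): a dict with "vertical_fov" (degrees; the focal length in pixels is half the picture's height over the tangent of half this angle, whatever the lens; pixels are square), "cx", "cy" (the principal point, pixels), "eye" and "rotation" of the camera in the world. Camera axes: x right, y down, z forward; pixel columns grow to the right and rows downward; lengths in mm; the calibration is good to about 2 mm. The wrist camera is an equidistant fisheye: a pixel r from the principal point sees the ray r / f radians off the axis. A picture is of the moment at which its call begins: read the wrist's pose just before it. camera_model takes no time and is no camera call; for the wrist camera it gives the pose at the moment of the call.
- ctrl.sign_off(): hands the job in; it is judged then, once.
Trained networks look in the newest picture that a camera, given by its name, has taken for a name from the list of things; names that differ only in an ending like _2 or _b are one class to them, and where a whole thing is asked for, a point or a joint stands for the part that bears it (a point fixed in the world has none). Each returns a list of dicts, best first, with "conf" (0 to 1); they miss things now and then, are a little off and sometimes report something else, mostly with a low value. They report only what shows in the picture. A call takes as long as a camera call. They do not tell look-alikes from the thing itself.
- ctrl.boxes_of(camera, name): "rect" ([left, top, right, bottom] in pixels, round what is visible of it).
- ctrl.regions_of(camera, name): "mask" (384x512 bool, what is visible of it) and "rect" ([left, top, right, bottom] in pixels, round what is visible of it).
The state is a dict: "t": time; "q": joint angles; "joint_velocities": joint speeds; "joint_torque": joint torques, N m; "eef_pos": TCP position; "orientation": TCP orientation; "contact_force": force on the tool from outside, world axes, zero at the start; "wrist_torque": the same for the moment, N m; "grip_width": opening from 0.0 (shut) to 1.0 (fully open); "finger_force": force on a finger pad.
Only numpy, scipy, OpenCV 4.12 (cv2) and the standard library are available. Lean on these libraries where they do the work, as an engineer would, in place of code of your own. Each camera call takes 0.05 s, during which the arm holds its last target. There are 200 camera calls.

## Task

The bench scale is leaning and rocks, because the screw foot at its front right corner has lost its rubber pad. Push the loose wooden wedge along the bench, thin end first, under that bare foot until the scale is level and steady with its other three feet firmly on the bench, then leave the wedge there and take your hand away. Only push the wedge, never lift it off the bench; do not touch the scale or shove it out of its place, and leave the other things on the bench alone.

Things in the scene. Friction and masses are not known exactly. Their poses are not given: they have to be found in the camera images.
- scale: Bench scale, 2.2 kg: white housing 270 (x) x 250 (y) mm, display panel on its front (-x) edge, aluminium lugs at the four corners with a screw foot under each. Origin: under its centre, level with the undersides of the three good feet; x to the back, y to the left as one faces the display, z up: vertical when level. At the start it leans about 0.05 rad down towards the bare foot
- pan (a point): Centre of the top of the flat steel pan (200 x 240 mm), 82 mm above the bench when level. The underside of the housing is then 22 mm above the bench, that of the lugs 32 mm
- foot_bare: Bare screw foot under the front right lug (scale x -100, y -148 mm): steel stud ending in a 9 mm radius dome, no pad. Origin: its lowest point, 8 mm above the bench when level, on the bench at the start. It carries only 2 to 3 N until all four feet carry, then its load climbs steeply, and pushing on shoves the scale or lifts another foot
- foot_front_left: Good foot, front left corner (scale frame x -100, y +148 mm): thick round rubber pad, 30 mm across. Origin: its lowest point
- foot_rear_right: Good foot, rear right corner (scale frame x +100, y -148 mm): same pad. Origin: its lowest point
- foot_rear_left: Good foot, rear left corner (scale frame x +100, y +148 mm): same pad. Origin: its lowest point, about 8 mm off the bench at the start
- wedge: Loose hardwood wedge, 60 g, flat on the bench right of the scale, toe roughly towards the bare foot: 130 mm long, 42 mm wide, top sloping evenly from 20 mm thick at the heel to 2 mm at the toe; 8 mm thick at x = +22 mm (43 mm from the toe). Origin: centre of its underside; x from heel to toe, z up. It stays where it is left, also under load
- wedge_heel (a point): Centre of the wedge's upright heel face (42 mm wide, 20 mm high), 10 mm above the bench. A push here takes some 5 N for a moment as the toe gets under the dome, 2 to 4 N as the foot climbs, and 6 to 11 N once all four feet carry. Pushed sideways close to the heel, the wedge turns about a point some 30 mm ahead of its middle
- wedge_toe (a point): Middle of the wedge's thin edge, on its underside
- tin_a: Closed aluminium moisture tin, 57 mm across, 36 mm high, on the bench near the rear right foot, about 19 cm beside the wedge. Origin: centre of its underside
- tin_b: Closed aluminium moisture tin, 67 mm across, 42 mm high, standing behind and to one side of the wedge's heel. Origin: centre of its underside
- weight: Brass knobbed weight, 42 mm across, 72 mm high, standing close to the left side of the scale. Origin: centre of its underside
- mould: Blue compaction mould on a 150 mm square base, 185 mm high, to the left of the scale. Origin: centre of its underside
- spanner: Steel spanner, 190 mm long, lying left of the robot. Origin: under its middle
- straightedge: Steel straightedge 300 x 32 x 5 mm lying behind the scale. Origin: centre of its underside; x along its length
- cylinder: Plastic measuring cylinder 212 mm high on a round foot 72 mm across, standing behind and to the left of the scale. Origin: centre of its underside
Things that resemble listed ones, but are neither listed nor needed, are in the scene too. Of the things shaped like the wedge, the wooden one is meant.

How it is judged (in metres and radians):
At the end, for the whole second after the job is handed in: The wedge is under the bare foot and carries it (more than 0.5 N), the scale is level within 0.010 rad, its three good feet each press on the bench (more than 0.2 N), it stands within 12 mm of where it stood, and scale and wedge are at rest (angle between scale's own z axis and vertical below 0.01 rad and contact force between foot_bare and wedge above 0.5 N and contact force between each of foot_front_left, foot_rear_right, foot_rear_left and anything else above 0.2 N and distance of scale from where it was at the start of the episode below 0.012 m and linear speed of each of scale, wedge below 0.01 m/s); the robot touches nothing.
It fails at once if the wedge is lifted off the bench or tipped up (height (world z) of wedge above 0.008 m or angle between wedge's own z axis and vertical above 0.1 rad).
It fails at once if the robot touches the scale (more than 2 N) (contact force between any of the fingers, the arm and scale above 2 N).
It fails at once if the scale is shoved more than 20 mm out of its place or tipped (distance of scale from where it was at the start of the episode above 0.02 m or angle between scale's own z axis and vertical above 0.09 rad).
It fails at once if another thing on the bench is moved more than 20 mm (distance of any of tin_a, tin_b, weight, mould, spanner, straightedge, cylinder from where it was at the start of the episode above 0.02 m).
It also fails if it takes over 58 s, if anything falls off the work surface, if the arm or the gripper's body presses on something with over 40 N, if the wrist force passes 120 N, or if a joint passes its speed limit or range.

## Working session

There is one attempt and no reset: what is moved stays moved. The work goes in short steps, Python scripts to look and compute and a tool call to move; the robot and the scene stay as the last step left them, time stands still between calls to the robot, and variables do not carry over. Pictures are saved under pics/ and viewed, at most 10 in all, crops included, and the job is handed in when it is done.

Besides the shell and the picture viewer there is one more tool, called after "Request:" in YAML: its name, and indented under it one key for each argument. carry_out: Moves the arm, as the interface text tells. Shifts and turns lie within -1 to 1; 1 stands for 0.075 m of shift or 45 degrees of turn. Its arguments: {"type":"object","properties":{"rows":{"type":"array","items":{"type":"object","properties":{"xyz":{"type":"array","items":{"type":"number","minimum":-1,"maximum":1}},"angular":{"type":"array","items":{"type":"number","minimum":-1,"maximum":1}},"hand":{"type":"number"}}}},"force":{"type":"number"}},"required":["rows"]}

```bash
mkdir -p pics; cat > h.py <<'E'
import numpy as np,cv2
from bench import ctrl
def ray(m,u,v):
    f=192/np.tan(np.radians(m["vertical_fov"])/2)
    d=np.array([(u-m["cx"]),(v-m["cy"]),f],float)
    return d
def wpt(m,u,v,z,fish=False):
    f=192/np.tan(np.radians(m["vertical_fov"])/2)
    x,y=u-m["cx"],v-m["cy"]
    if fish:
        r=np.hypot(x,y)+1e-9; t=r/f; d=np.array([x/r*np.sin(t),y/r*np.sin(t),np.cos(t)])
    else: d=np.array([x,y,f])
    R=np.array(m["rotation"]).reshape(3,3); e=np.array(m["eye"])
    w=R@d
    return e+w*(z-e[2])/w[2]
def proj(m,p,fish=False):
    f=192/np.tan(np.radians(m["vertical_fov"])/2)
    R=np.array(m["rotation"]).reshape(3,3); d=R.T@(np.array(p,float)-np.array(m["eye"]))
    if fish:
        r=np.hypot(d[0],d[1]); t=np.arctan2(r,d[2]); return m["cx"]+f*t*d[0]/r,m["cy"]+f*t*d[1]/r
    return m["cx"]+f*d[0]/d[2],m["cy"]+f*d[1]/d[2]
def save(n,im): cv2.imwrite(f"pics/{n}.png",im[:,:,::-1])
E
python3 - <<'E'
from h import *
np.set_printoptions(precision=1,suppress=True)
im=ctrl.get_image("top"); save("top0",im)
m=ctrl.camera_model("top"); print(m)
im2=ctrl.get_image("scene"); save("scene0",im2)
print(ctrl.camera_model("scene"))
for n in ["wedge","scale","tin_a","foot_bare"]:
  for c in ["top","scene"]:
    for r in ctrl.boxes_of(c,n)[:4]:
        b=r["rect"]; print(n,c,round(r["conf"],2),np.array(b), wpt(ctrl.camera_model(c),(b[0]+b[2])/2,(b[1]+b[3])/2,0))
print(ctrl.sense())
E
```

```text
{'vertical_fov': 42.760786126526526, 'cx': 246.05431238195638, 'cy': 191.09342880387308, 'eye': array([ 401.5,   50.9, 1581.2]), 'rotation': array([ 0. , -0.7,  0.7, -0. ])}
{'vertical_fov': 50.3262118654653, 'cx': 259.6600059068956, 'cy': 192.671592086561, 'eye': array([1240.5,  739.9,  742.4]), 'rotation': array([-0.2,  0.3,  0.8, -0.4])}Traceback (most recent call last):
  File "<stdin>", line 10, in <module>
  File "h.py", line 13, in wpt
    R=np.array(m["rotation"]).reshape(3,3); e=np.array(m["eye"])
ValueError: cannot reshape array of size 4 into shape (3,3)
```

Rotation is a quaternion [w,x,y,z].

```bash
sed -i 's/np.array(m\["rotation"\]).reshape(3,3)/Rotation.from_quat(m["rotation"],scalar_first=True).as_matrix()/; 1a from scipy.spatial.transform import Rotation' h.py
python3 - <<'E'
from h import *
np.set_printoptions(precision=1,suppress=True)
for n in ["wedge","scale","tin_a","foot_bare","pan"]:
  for c in ["top","scene"]:
    for r in ctrl.boxes_of(c,n)[:4]:
        b=r["rect"]; print(n,c,round(r["conf"],2),np.array(b), wpt(ctrl.camera_model(c),(b[0]+b[2])/2,(b[1]+b[3])/2,0))
print(ctrl.sense())
a=cv2.imread("pics/top0.png");b=cv2.imread("pics/scene0.png")
cv2.imwrite("pics/top0b.png",cv2.resize(a,(800,600),interpolation=cv2.INTER_CUBIC))
E
```

```text
wedge top 0.93 [288.9 116.8 334.2 139.3] [ 785.8 -160.5    0. ]
wedge top 0.81 [333.8 247.6 374.  272.9] [ 353.6 -284.    -0. ]
wedge top 0.81 [370.5 211.1 412.3 229.3] [ 479.8 -409.2    0. ]
wedge top 0.57 [308.9 203.2 350.1 223.8] [ 503.8 -210.8    0. ]
wedge scene 0.8 [217.3 141.  253.4 157.3] [ 341.6 -300.4    0. ]
wedge scene 0.64 [200.2 162.  237.1 184.4] [ 498.2 -212.     0. ]
scale top 0.62 [178.1 169.3 298.7 271.4] [485.2  83.2   0. ]
scale scene 0.91 [212.1 165.9 350.3 245.7] [484.5  68.8   0. ]
tin_a top 0.59 [340.3 162.8 368.9 185. ] [ 631.7 -296.4    0. ]
tin_a top 0.48 [296.4 158.9 313.  178.6] [ 650.7 -134.6    0. ]
tin_a scene 0.87 [159.6 166.1 183.1 186.9] [ 626.1 -309.2    0. ]
tin_a scene 0.71 [217.9 205.3 226.1 214.2] [626.2 -43.7   0. ]
tin_a scene 0.63 [187.7 184.7 208.9 205.5] [ 629.3 -156.1    0. ]
pan top 0.67 [179.5 167.6 296.6 274.2] [483.4  84.3   0. ]
pan top 0.25 [ 75.  162.9 138.9 218.8] [586.1 509.4   0. ]
pan scene 0.63 [215.2 161.5 350.3 248. ] [477.1  68.4   0. ]
{'t': 0.65, 'q': array([ 1.1,  0.3,  0. ,  1.3, -0. ,  1.4]), 'joint_velocities': array([ 0.,  0.,  0., -0., -0., -0.]), 'joint_torque': array([ -0. , -48. ,  29.9,  -0. ,   0. ,   0. ]), 'eef_pos': array([192.2, 541.9, 253.3]), 'orientation': array([0. , 0.2, 1. , 0. ]), 'contact_force': array([0.4, 0.5, 0. ]), 'wrist_torque': array([-0.1, -0. ,  0. ]), 'finger_force': 0.0, 'grip_width': 0.9996002472910992}
```

View pics/top0b.png

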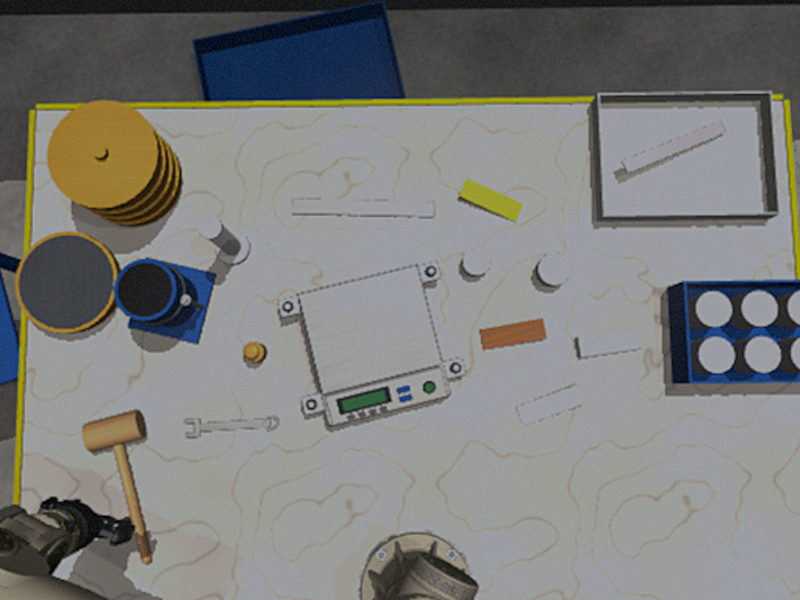

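View pics/scene0.png

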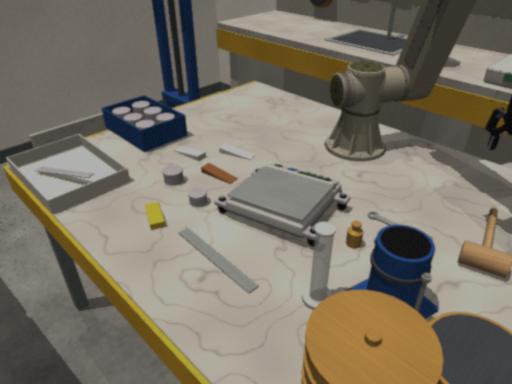

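The top picture shows the brown wooden wedge around (513,334) of the 800-px view, thin end presumably left. The bare-foot lug is at (455,368), and the tins are at (475,265) and (550,272). The scene view agrees, and the other wedge shapes are white or yellow.

```bash
python3 - <<'E'
from h import *
from scipy.optimize import least_squares
np.set_printoptions(precision=2,suppress=True)
m=ctrl.camera_model("top")
im=cv2.imread("pics/top0.png"); hsv=cv2.cvtColor(im,cv2.COLOR_BGR2HSV)
mask=((hsv[:,:,0]<18)&(hsv[:,:,1]>110)&(hsv[:,:,2]>70)).astype(np.uint8); mask[:195]=0;mask[235:]=0;mask[:,:295]=0;mask[:,365:]=0
c=max(cv2.findContours(mask,0,1)[0],key=cv2.contourArea)
r=cv2.boxPoints(cv2.minAreaRect(c)); print(cv2.contourArea(c))
for p in r: print(p,wpt(m,p[0],p[1],8))
# scale from lug screws (800px view coords)
px=np.array([[455,368],[311,405],[431,272],[288,307]])/1.5625
sc=np.array([[-100,-148],[-100,148],[100,-148],[100,148]])
P=np.array([wpt(m,u,v,45)[:2] for u,v in px])
f=lambda q:((sc@np.array([[np.cos(q[2]),np.sin(q[2])],[-np.sin(q[2]),np.cos(q[2])]])+q[:2])-P).ravel()
s=least_squares(f,[485,80,.2]); print(s.x,s.fun); print("foot",f(s.x).reshape(4,2)[0]+P[0])
print(Rotation.from_quat(ctrl.sense()["orientation"],scalar_first=True).as_matrix())
for t in [(475,265),(550,270)]: print(wpt(m,t[0]/1.5625,t[1]/1.5625,38))
E
```

```text
462.0
[306.66 210.88] [ 512.57 -136.51    8.  ]
[346.57 203.39] [ 535.12 -265.36    8.  ]
[348.93 215.95] [ 494.64 -271.5     8.  ]
[309.02 223.43] [ 472.2  -143.02    8.  ]
[496.24  84.5    0.23] [-0.6  -0.58  1.2  -0.15 -0.11  1.1  -0.49 -0.37]
foot [432.96 -82.53]
[[-0.94  0.33  0.  ]
 [ 0.33  0.94  0.  ]
 [-0.    0.   -1.  ]]
[ 642.02 -127.82   38.  ]
[ 629.84 -279.91   38.  ]
```

Request:
carry_out:
  rows:
    - {"xyz":[0.22,-0.5,0],"angular":[0,0,0],"hand":190}
    - {"xyz":[0.22,-0.5,0],"angular":[0,0,0],"hand":190}
    - {"xyz":[0.22,-0.5,0],"angular":[0,0,0],"hand":190}
    - {"xyz":[0.22,-0.5,0],"angular":[0,0,0],"hand":190}
    - {"xyz":[0.22,-0.5,0],"angular":[0,0,0],"hand":190}
    - {"xyz":[0.22,-0.5,0],"angular":[0,0,0],"hand":190}
    - {"xyz":[0.22,-0.5,0],"angular":[0,0,0],"hand":190}
    - {"xyz":[0.22,-0.5,0],"angular":[0,0,0],"hand":190}

```text
t: 1.32
eef_pos: [324.5, 240.2, 253.6]
orientation: [0.0, 0.169, 0.986, 0.0]
contact_force: [0.8, 0.5, 0.1]
grip_width: 0.257
finger_force: 0.0
```

Request:
carry_out:
  rows:
    - {"xyz":[0.13,-0.5,0],"angular":[0,0,-0.098],"hand":225}
    - {"xyz":[0.13,-0.5,0],"angular":[0,0,-0.098],"hand":225}
    - {"xyz":[0.13,-0.5,0],"angular":[0,0,-0.098],"hand":225}
    - {"xyz":[0.13,-0.5,0],"angular":[0,0,-0.098],"hand":225}
    - {"xyz":[0.13,-0.5,0],"angular":[0,0,-0.098],"hand":225}
    - {"xyz":[0.13,-0.5,0],"angular":[0,0,-0.098],"hand":225}
    - {"xyz":[0.13,-0.5,0],"angular":[0,0,-0.098],"hand":225}
    - {"xyz":[0.13,-0.5,0],"angular":[0,0,-0.098],"hand":225}

```text
t: 1.98
eef_pos: [402.3, -60.1, 253.7]
orientation: [0.001, 0.462, 0.887, 0.0]
contact_force: [0.4, -0.5, 0.1]
grip_width: 0.12
finger_force: 0.0
```

Request:
carry_out:
  rows:
    - {"xyz":[0.13,-0.47,0],"angular":[0,0,0],"hand":225}
    - {"xyz":[0.13,-0.47,0],"angular":[0,0,0],"hand":225}
    - {"xyz":[0.13,-0.47,0],"angular":[0,0,0],"hand":225}
    - {"xyz":[0.13,-0.47,0],"angular":[0,0,0],"hand":225}
    - {"xyz":[0.13,-0.47,0],"angular":[0,0,0],"hand":225}
    - {"xyz":[0,0,0],"angular":[0,0,0],"hand":225}

```text
t: 2.48
eef_pos: [452.7, -240.4, 252.8]
orientation: [0.002, 0.462, 0.887, -0.001]
contact_force: [0.3, 0.1, 0.5]
grip_width: 0.119
finger_force: 0.0
```

```bash
python3 - <<'E'
from h import *
np.set_printoptions(precision=2,suppress=True)
s=ctrl.sense(); print(s["eef_pos"],s["q"],Rotation.from_quat(s["orientation"],scalar_first=True).as_matrix()[:,1])
m=ctrl.camera_model("wrist"); im=ctrl.get_image("wrist"); save("w0",im); print(m)
for n in ["wedge","wedge_heel","wedge_toe","foot_bare"]:
    for r in ctrl.boxes_of("wrist",n)[:2]:
        b=r["rect"]; print(n,r["conf"],np.array(b),wpt(m,(b[0]+b[2])/2,(b[1]+b[3])/2,5,True))
for p in [(492.4,-139.8,2),(514.9,-268.4,20),(433,-82.5,45)]: print(proj(m,p,True))
cv2.imwrite("pics/w0b.png",cv2.resize(im[:,:,::-1],(800,600),interpolation=cv2.INTER_CUBIC))
E
```

```text
[ 452.73 -240.37  252.79] [-0.64  0.19 -0.12  1.26 -0.    0.32] [ 0.82  0.57 -0.  ]
{'vertical_fov': 65.70646984690485, 'cx': 255.18422324966636, 'cy': 195.12037838160572, 'eye': array([ 413.9 , -185.28,  372.9 ]), 'rotation': array([0.13, 0.95, 0.3 , 0.04])}
wedge 0.78 [152.6  99.8 209.9 204.8] [ 363.62 -277.      5.  ]
wedge 0.71 [195.5 226.4 228.8 274.3] [ 469.4  -368.65    5.  ]
wedge_heel 0.98 [270.9 117.8 341.8 221.4] [ 506.89 -204.83    5.  ]
wedge_heel 0.76 [154.8  98.4 207.7 202.3] [ 362.28 -274.89    5.  ]
wedge_toe 0.88 [415.2 222.1 483.3 280. ] [ 786.39 -166.32    5.  ]
wedge_toe 0.7 [153.2  99.  209.  204.5] [ 363.08 -276.51    5.  ]
foot_bare 0.63 [437.  115.6 443.2 133.8] [627.27 -36.56   5.  ]
(np.float64(326.9190377901153), np.float64(121.58689032023489))
(np.float64(283.04832481578086), np.float64(215.9101457368749))
(np.float64(322.6120553112831), np.float64(51.00380986766157))
```

View pics/w0b.png

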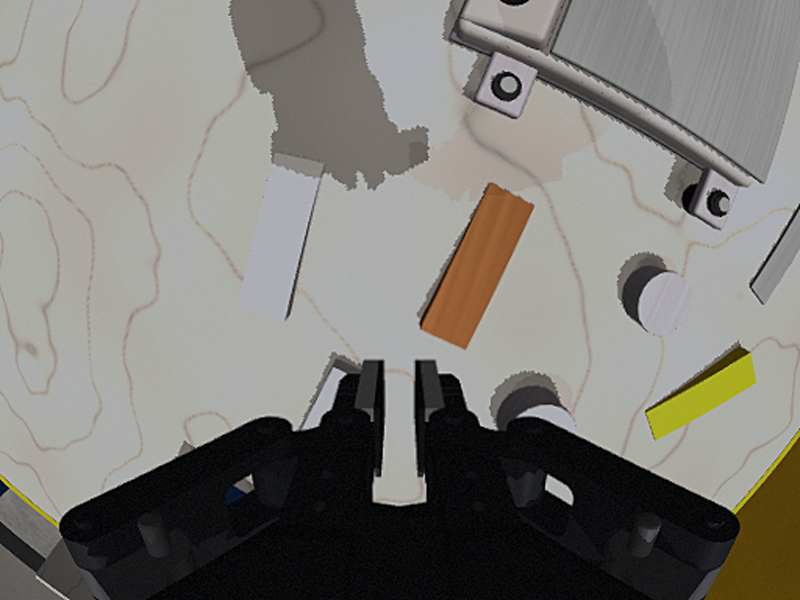

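The wrist picture shows the wedge with its toe corners at (491,183) and (533,204) and its heel corners at (420,328) and (466,349). The bare-foot lug screw is at (506,85). I'll turn these into positions.

```bash
python3 - <<'E'
from h import *
np.set_printoptions(precision=1,suppress=True)
m=ctrl.camera_model("wrist"); k=1.5625
W=lambda u,v,z: wpt(m,u/k,v/k,z,True)
t=[W(491,183,2),W(533,204,2)];h=[W(420,328,20),W(466,349,20)]
T=sum(t)/2;H=sum(h)/2;print(*t,*h,"toe",T,"heel",H,"len",np.linalg.norm((T-H)[:2]),"head",np.degrees(np.arctan2(-(T-H)[0],(T-H)[1])))
print("foot",W(506,86,45),"rear right",W(717,203,50))
E
```

```text
[ 472.8 -136.7    2. ] [ 511.1 -129.     2. ] [ 493. -264.   20.] [ 534.6 -256.9   20. ] toe [ 492.  -132.9    2. ] heel [ 513.8 -260.4   20. ] len 129.43603938688565 head 9.718029914453284
foot [433.3 -77.3  45. ] rear right [626.5 -30.   50. ]
```

Request:
carry_out:
  rows:
    - {"xyz":[0.02,-0.06,-0.43],"angular":[0,0,0],"hand":225}
    - {"xyz":[0.02,-0.06,-0.43],"angular":[0,0,0],"hand":225}
    - {"xyz":[0.02,-0.06,-0.43],"angular":[0,0,0],"hand":225}
    - {"xyz":[0.02,-0.06,-0.43],"angular":[0,0,0],"hand":225}
    - {"xyz":[0,0,-0.43],"angular":[0,0,0],"hand":225}
    - {"xyz":[0,0,-0.43],"angular":[0,0,0],"hand":225}
    - {"xyz":[0,0,-0.43],"angular":[0,0,0],"hand":225}
    - {"xyz":[0,0,0],"angular":[0,0,0],"hand":225}

```text
t: 3.4
eef_pos: [455.9, -250.1, 24.5]
orientation: [-0.002, 0.459, 0.888, 0.0]
contact_force: [-1.0, 0.1, 1.0]
grip_width: 0.122
finger_force: 0.0
```

```bash
python3 - <<'E'
from h import *
im=ctrl.get_image("wrist"); save("w1",im)
E
```

```text
(no output)
```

View pics/w1.png

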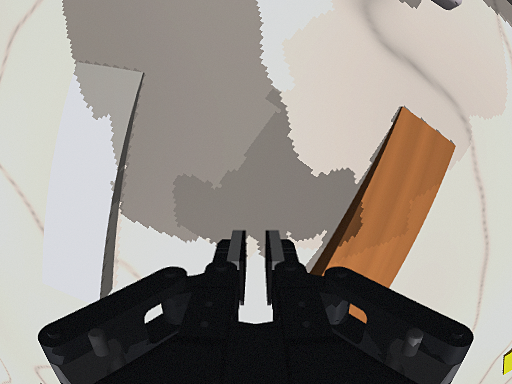

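The fingertips are beside the heel's near flank: the wedge runs from (430,125) to (330,280), with the white decoy at left. Now I'll swing the heel towards +x.

Request:
carry_out:
  rows:
    - {"xyz":[0.13,-0.04,0.03],"angular":[0,0,0],"hand":225}
    - {"xyz":[0.13,0,0],"angular":[0,0,0],"hand":225}
    - {"xyz":[0.13,0,0],"angular":[0,0,0],"hand":225}
    - {"xyz":[0.13,0,0],"angular":[0,0,0],"hand":225}
    - {"xyz":[0.08,0,0],"angular":[0,0,0],"hand":225}
    - {"xyz":[0,0,0],"angular":[0,0,0],"hand":225}

```text
t: 3.95
eef_pos: [503.8, -255.6, 30.7]
orientation: [0.001, 0.46, 0.888, -0.0]
contact_force: [-0.4, -0.9, -0.5]
grip_width: 0.121
finger_force: 0.1
```

```bash
cat >> h.py <<'E'
def wedge_top(name):
    im=ctrl.get_image("top"); save(name,im); m=ctrl.camera_model("top")
    hsv=cv2.cvtColor(im,cv2.COLOR_RGB2HSV)
    mask=((hsv[:,:,0]<18)&(hsv[:,:,1]>110)&(hsv[:,:,2]>60)).astype(np.uint8); mask[:185]=0;mask[245:]=0;mask[:,:280]=0;mask[:,365:]=0
    c=max(cv2.findContours(mask,0,1)[0],key=cv2.contourArea)
    r=cv2.minAreaRect(c); print("area",cv2.contourArea(c),r)
    b=np.array([wpt(m,*p,8)[:2] for p in cv2.boxPoints(r)]); cen=b.mean(0)
    e=[(b[i]+b[(i+1)%4])/2 for i in range(4)]
    i=max(range(2),key=lambda i:np.linalg.norm(e[i]-e[i+2])); T,H=sorted((e[i],e[i+2]),key=lambda p:-p[1])
    d=T-H; print("toe",T,"heel",H,"len",np.linalg.norm(d),"head",np.degrees(np.arctan2(-d[0],d[1])))
    return T,H
E
python3 -c "
from h import *
wedge_top('t1')"
```

```text
area 342.0 ((323.7743835449219, 212.0379180908203), (12.437424659729004, 31.303855895996094), 57.2647705078125)
toe [ 481.54431537 -148.33927371] heel [ 534.931954   -234.38398317] len 101.26170048394323 head 31.818109398640885
```

Request:
carry_out:
  rows:
    - {"xyz":[0.08,0.02,0],"angular":[0,0,0],"hand":225}
    - {"xyz":[0,0,0],"angular":[0,0,0],"hand":225}
    - {"xyz":[-0.2,-0.14,0],"angular":[0,0,0],"hand":225}
    - {"xyz":[-0.2,-0.14,0.2],"angular":[0,0,0],"hand":225}
    - {"xyz":[0,-0.1,0.5],"angular":[0,0,0],"hand":225}
    - {"xyz":[0.3,-0.3,0.5],"angular":[0,0,0],"hand":240}
    - {"xyz":[0.4,-0.1,0.5],"angular":[0,0,0],"hand":240}
    - {"xyz":[0,0,0],"angular":[0,0,0],"hand":240}

```text
t: 4.67
eef_pos: [529.6, -312.7, 154.1]
orientation: [0.008, 0.46, 0.888, -0.001]
contact_force: [1.9, -1.1, 0.4]
grip_width: 0.061
finger_force: 0.0
```

```bash
python3 - <<'E'
from h import *
print(ctrl.sense()["eef_pos"],ctrl.sense()["joint_velocities"].round(2)); m=ctrl.camera_model("wrist"); im=ctrl.get_image("wrist"); 
np.save("m.npy",m,allow_pickle=True)
cv2.imwrite("pics/w2.png",cv2.resize(im[:,:,::-1],(800,600),interpolation=cv2.INTER_CUBIC)); wedge_top("t2")
E
```

```text
[ 529.63877136 -312.67418747  154.14394035] [ 0.    0.01 -0.16 -0.08 -0.01 -0.02]
area 461.0 ((326.86004638671875, 208.98001098632812), (12.600000381469727, 40.20000076293945), 53.13010025024414)
toe [ 479.81328706 -148.84243865] heel [ 556.19185438 -254.37891788] len 130.2752240222046 head 35.89390689391208
```

View pics/w2.png

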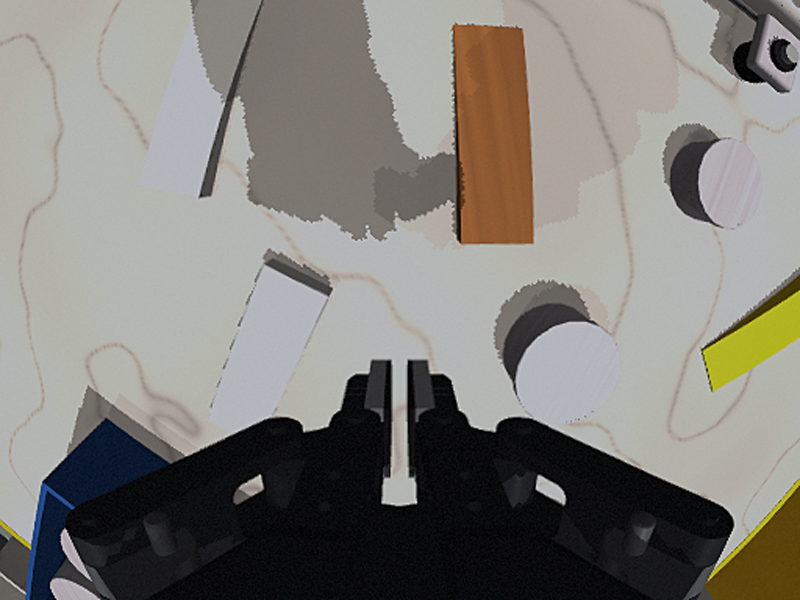

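Here the wedge runs straight up the wrist picture, with heel corners at (461,243) and (533,243), in line with the tool axis. tin_b's top is at (568,372).

```bash
python3 - <<'E'
from h import *
np.set_printoptions(precision=1,suppress=True)
m=np.load("m.npy",allow_pickle=True).item();k=1.5625
W=lambda u,v,z: wpt(m,u/k,v/k,z,True)
print(W(461,243,20),W(533,243,20),"mid",(W(461,243,20)+W(533,243,20))/2,"toe",W(489,26,2),"tin",W(568,372,42))
s=ctrl.sense();print(s["eef_pos"],Rotation.from_quat(s["orientation"],scalar_first=True).as_matrix().round(3).tolist())
E
```

```text
[ 540.9 -267.7   20. ] [ 574.4 -243.2   20. ] mid [ 557.7 -255.4   20. ] toe [ 481.5 -151.2    2. ] tin [ 632.1 -288.6   42. ]
[ 524.2 -308.8  147.7] [[-0.576, 0.817, 0.003], [0.817, 0.576, -0.002], [-0.004, 0.001, -1.0]]
```

Request:
carry_out:
  rows:
    - {"xyz":[0.29,0.25,0],"angular":[0,0,0],"hand":240}
    - {"xyz":[0.29,0.25,-0.2],"angular":[0,0,0],"hand":240}
    - {"xyz":[0,0,-0.4],"angular":[0,0,0],"hand":240}
    - {"xyz":[0,0,-0.4],"angular":[0,0,0],"hand":240}
    - {"xyz":[0,0,-0.4],"angular":[0,0,0],"hand":240}
    - {"xyz":[0,0,-0.2],"angular":[0,0,0],"hand":240}
    - {"xyz":[0,0,0],"angular":[0,0,0],"hand":240}
    - {"xyz":[0,0,0],"angular":[0,0,0],"hand":240}

```text
t: 5.43
eef_pos: [563.6, -268.4, 23.9]
orientation: [-0.003, 0.46, 0.888, 0.0]
contact_force: [-0.3, -0.2, -0.5]
grip_width: 0.057
finger_force: 0.0
```

Request:
carry_out:
  rows:
    - {"xyz":[0.02,0.02,0.03],"angular":[0,0,0],"hand":240}
    - {"xyz":[-0.093,0.13,0],"angular":[0,0,0],"hand":240}
    - {"xyz":[-0.093,0.13,0],"angular":[0,0,0],"hand":240}
    - {"xyz":[-0.093,0.13,0],"angular":[0,0,0],"hand":240}
    - {"xyz":[-0.093,0.13,0],"angular":[0,0,0],"hand":240}
    - {"xyz":[-0.093,0.13,0],"angular":[0,0,0],"hand":240}
    - {"xyz":[0,0,0],"angular":[0,0,0],"hand":240}

```text
t: 6.02
eef_pos: [530.2, -217.4, 27.5]
orientation: [-0.002, 0.46, 0.888, 0.0]
contact_force: [-1.3, 0.3, -0.4]
grip_width: 0.059
finger_force: 0.0
```

```bash
python3 - <<'E'
from h import *
s=ctrl.sense();print(s["eef_pos"],s["contact_force"]);wedge_top("t3")
m=ctrl.camera_model("wrist"); im=ctrl.get_image("wrist"); np.save("m.npy",m,allow_pickle=True)
cv2.imwrite("pics/w3.png",cv2.resize(im[:,:,::-1],(800,600),interpolation=cv2.INTER_CUBIC))
E
```

```text
[ 530.15205902 -217.36442357   27.49716031] [-1.34313857  0.30645409 -0.36429505]
area 438.0 ((311.70269775390625, 219.78379821777344), (12.554744720458984, 40.45417785644531), 54.462318420410156)
toe [446.86556609 -98.32890933] heel [ 520.92165558 -205.74658709] len 130.47168997866981 head 34.58322654334627
```

View pics/w3.png

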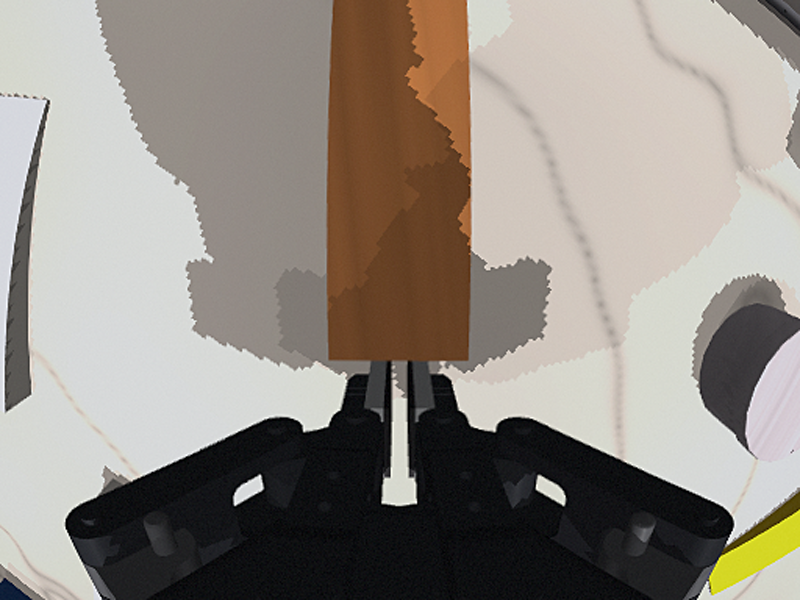

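The wedge is centred on the fingers and heads straight for the foot, with the toe about 20 mm short of it. I'll push on.

Request:
carry_out:
  rows:
    - {"xyz":[-0.047,0.065,0],"angular":[0,0,0],"hand":240}
    - {"xyz":[-0.047,0.065,0],"angular":[0,0,0],"hand":240}
    - {"xyz":[-0.047,0.065,0],"angular":[0,0,0],"hand":240}
    - {"xyz":[-0.047,0.065,0],"angular":[0,0,0],"hand":240}
    - {"xyz":[-0.047,0.065,0],"angular":[0,0,0],"hand":240}
    - {"xyz":[0,0,0],"angular":[0,0,0],"hand":240}

```text
t: 6.62
eef_pos: [515.3, -195.4, 28.9]
orientation: [0.001, 0.46, 0.888, -0.0]
contact_force: [0.4, -1.1, -0.0]
grip_width: 0.061
finger_force: 1.0
```

```bash
python3 - <<'E'
from h import *
s=ctrl.sense();print(s["eef_pos"],s["contact_force"]);wedge_top("t4")
E
```

```text
[ 515.26601969 -195.40516337   28.92333261] [ 0.37798724 -1.1391507  -0.03926299]
area 333.0 ((307.32977294921875, 223.07839965820312), (12.425127029418945, 33.81987380981445), 53.97262954711914)
toe [442.19807799 -93.14566679] heel [ 504.77882485 -182.30287151] len 108.92821962429421 head 35.065578514429454
```

Request:
carry_out:
  rows:
    - {"xyz":[-0.039,0.054,-0.02],"angular":[0,0,0],"hand":240}
    - {"xyz":[-0.039,0.054,0],"angular":[0,0,0],"hand":240}
    - {"xyz":[-0.039,0.054,0],"angular":[0,0,0],"hand":240}
    - {"xyz":[-0.039,0.054,0],"angular":[0,0,0],"hand":240}
    - {"xyz":[0,0,0],"angular":[0,0,0],"hand":240}

```text
t: 7.08
eef_pos: [504.2, -179.8, 27.7]
orientation: [0.001, 0.46, 0.888, -0.0]
contact_force: [2.6, -2.5, 1.8]
grip_width: 0.06
finger_force: 1.5
```

Request:
carry_out:
  rows:
    - {"xyz":[-0.023,0.033,0],"angular":[0,0,0],"hand":240}
    - {"xyz":[-0.023,0.033,0],"angular":[0,0,0],"hand":240}
    - {"xyz":[0,0,0],"angular":[0,0,0],"hand":240}

```text
t: 7.33
eef_pos: [500.7, -174.9, 27.4]
orientation: [0.001, 0.46, 0.888, -0.0]
contact_force: [1.5, -3.6, 3.9]
grip_width: 0.061
finger_force: 1.9
```

```bash
python3 - <<'E'
from h import *
s=ctrl.sense();print(s["eef_pos"],s["contact_force"]);wedge_top("t5")
E
```

```text
[ 500.71568877 -174.91762823   27.4234805 ] [ 1.47758607 -3.61796396  3.94639273]
area 230.0 ((303.8513488769531, 225.6080780029297), (12.425127029418945, 25.21786117553711), 53.97262954711914)
toe [442.19827351 -93.1455737 ] heel [ 488.81142684 -159.55414527] len 81.13497667914768 head 35.06558141142846
```

Request:
carry_out:
  rows:
    - {"xyz":[-0.016,0.022,0],"angular":[0,0,0],"hand":240}
    - {"xyz":[-0.016,0.022,0],"angular":[0,0,0],"hand":240}
    - {"xyz":[0,0,0],"angular":[0,0,0],"hand":240}

```text
t: 7.63
eef_pos: [498.3, -171.6, 27.3]
orientation: [0.001, 0.46, 0.888, -0.0]
contact_force: [1.3, -2.3, 3.3]
grip_width: 0.06
finger_force: 2.2
```

Request:
carry_out:
  rows:
    - {"xyz":[-0.016,0.022,0],"angular":[0,0,0],"hand":240}
    - {"xyz":[0,0,0],"angular":[0,0,0],"hand":240}

```text
t: 7.8
eef_pos: [496.9, -169.9, 27.2]
orientation: [0.001, 0.46, 0.888, -0.0]
contact_force: [2.8, -3.2, 3.9]
grip_width: 0.059
finger_force: 2.2
```

Request:
carry_out:
  rows:
    - {"xyz":[0,0,0],"angular":[0,0,0],"hand":240}

```text
t: 7.88
eef_pos: [496.9, -169.9, 27.2]
orientation: [0.0, 0.46, 0.888, -0.0]
contact_force: [2.8, -4.6, 3.6]
grip_width: 0.059
finger_force: 2.3
```

Request:
carry_out:
  rows:
    - {"xyz":[-0.012,0.016,0],"angular":[0,0,0],"hand":240}
    - {"xyz":[0,0,0],"angular":[0,0,0],"hand":240}
    - {"xyz":[0,0,0],"angular":[0,0,0],"hand":240}

```text
t: 8.13
eef_pos: [495.9, -168.6, 27.2]
orientation: [0.0, 0.46, 0.888, -0.0]
contact_force: [3.9, -3.2, 3.6]
grip_width: 0.06
finger_force: 2.4
```

Request:
carry_out:
  rows:
    - {"xyz":[-0.012,0.016,0],"angular":[0,0,0],"hand":240}
    - {"xyz":[0,0,0],"angular":[0,0,0],"hand":240}
    - {"xyz":[0,0,0],"angular":[0,0,0],"hand":240}

```text
t: 8.38
eef_pos: [494.9, -167.3, 27.1]
orientation: [0.0, 0.46, 0.888, 0.0]
contact_force: [3.9, -3.7, 3.3]
grip_width: 0.058
finger_force: 2.5
```

```bash
python3 - <<'E'
from h import *
s=ctrl.sense();print(s["eef_pos"],s["contact_force"]);wedge_top("t6")
im=ctrl.get_image("scene"); save("s6",im)
a=cv2.imread("pics/scene0.png"); b=im[:,:,::-1]
c=np.vstack([cv2.resize(x[155:250,200:360],(800,300),fx=0,fy=0,interpolation=cv2.INTER_CUBIC) for x in (a,b)])
cv2.imwrite("pics/cmp.png",c)
ta=cv2.imread("pics/top0.png",0)[155:285,165:285].astype(np.float32);tb=cv2.imread("pics/t6.png",0)[155:285,165:285].astype(np.float32)
print("scale shift px",cv2.phaseCorrelate(ta,tb))
E
```

```text
[ 494.9408765  -167.33608012   27.12504819] [ 3.9299105  -3.67319272  3.29639803]
area 189.5 ((303.1199951171875, 226.16000366210938), (12.399999618530273, 21.600000381469727), 53.13010025024414)
toe [443.3905909  -95.81108055] heel [ 484.13023403 -152.09598919] len 69.48172035276848 head 35.89743776787659
scale shift px ((-0.5854685713365839, -0.1334517724215516), 0.8509770054287381)
```

View pics/cmp.png

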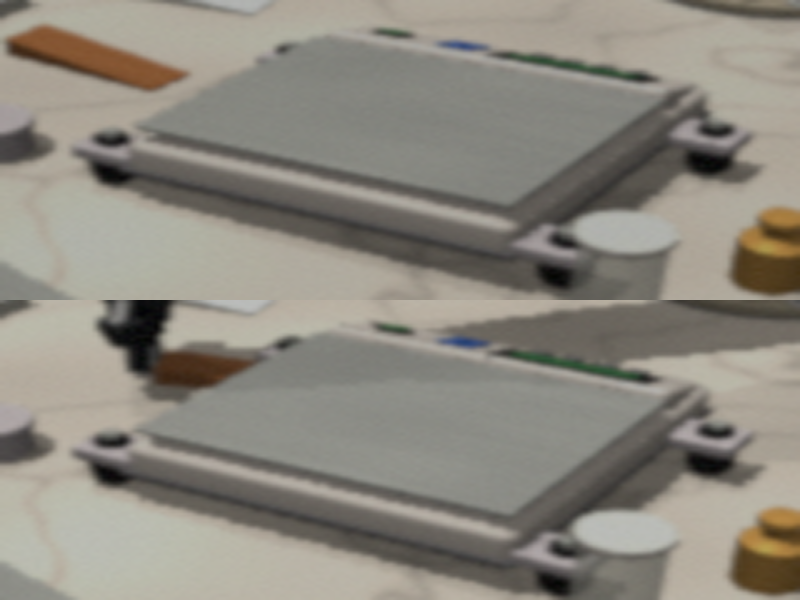

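The rear-left foot has come down (lower strip, about (555,578)) and the scale looks nearly level. I'll keep going in small steps until the force climbs.

Request:
carry_out:
  rows:
    - {"xyz":[-0.01,0.014,0],"angular":[0,0,0],"hand":240}
    - {"xyz":[0,0,0],"angular":[0,0,0],"hand":240}
    - {"xyz":[0,0,0],"angular":[0,0,0],"hand":240}

```text
t: 8.73
eef_pos: [494.2, -166.3, 27.1]
orientation: [0.0, 0.46, 0.888, -0.0]
contact_force: [3.8, -4.5, 4.3]
grip_width: 0.06
finger_force: 2.6
```

Request:
carry_out:
  rows:
    - {"xyz":[-0.01,0.014,0],"angular":[0,0,0],"hand":240}
    - {"xyz":[0,0,0],"angular":[0,0,0],"hand":240}
    - {"xyz":[0,0,0],"angular":[0,0,0],"hand":240}

```text
t: 8.98
eef_pos: [493.5, -165.4, 27.1]
orientation: [0.0, 0.46, 0.888, -0.0]
contact_force: [1.9, -4.5, 2.7]
grip_width: 0.059
finger_force: 2.9
```

Request:
carry_out:
  rows:
    - {"xyz":[-0.01,0.014,0],"angular":[0,0,0],"hand":240}
    - {"xyz":[0,0,0],"angular":[0,0,0],"hand":240}
    - {"xyz":[0,0,0],"angular":[0,0,0],"hand":240}

```text
t: 9.23
eef_pos: [493.0, -164.6, 27.1]
orientation: [0.001, 0.46, 0.888, -0.0]
contact_force: [4.0, -5.7, 2.8]
grip_width: 0.061
finger_force: 3.3
```

Request:
carry_out:
  rows:
    - {"xyz":[-0.01,0.014,0],"angular":[0,0,0],"hand":240}
    - {"xyz":[0,0,0],"angular":[0,0,0],"hand":240}
    - {"xyz":[0,0,0],"angular":[0,0,0],"hand":240}

```text
t: 9.48
eef_pos: [492.5, -163.8, 27.2]
orientation: [0.001, 0.46, 0.888, -0.0]
contact_force: [4.5, -5.9, 2.0]
grip_width: 0.054
finger_force: 3.7
```

```bash
python3 - <<'E'
from h import *
s=ctrl.sense();print(s["eef_pos"],s["contact_force"]);wedge_top("t7")
im=ctrl.get_image("scene"); save("s7",im)
g=lambda n,c:cv2.imread(f"pics/{n}.png",0)[c].astype(np.float32)
ct=np.s_[155:285,165:285]
for n in ("t4","t5","t6","t7"): print(n,cv2.phaseCorrelate(g("top0",ct),g(n,ct)))
# local shifts of scale features in the scene view via optical flow
for name,(x,y) in {"rear-left lug":(312,232),"front-left lug":(342,197),"rear-right lug":(221,201)}.items():
    w=np.s_[y-12:y+12,x-14:x+14]
    for n in ("s6","s7"): print(name,n,np.round(cv2.phaseCorrelate(g("scene0",w),g(n,w),cv2.createHanningWindow((28,24),cv2.CV_32F))[0],2))
E
```

```text
[ 492.48842614 -163.82352828   27.17476382] [ 4.49142215 -5.94491531  2.01736645]
area 169.5 ((302.8600158691406, 226.47999572753906), (12.200000762939453, 20.80000114440918), 53.13010025024414)
toe [443.13292373 -95.99745348] heel [ 482.3583057  -150.19161494] len 66.9002072300088 head 35.89677515603426
t4 ((-0.27089967327030706, 0.2074496742444012), 0.7653146018510983)
t5 ((-0.46272626407447603, 0.06530771794416523), 0.8347987776038087)
t6 ((-0.5854685713365839, -0.1334517724215516), 0.8509770054287381)
t7 ((-0.695171183949185, -0.07972041231107596), 0.8275721801946193)
rear-left lug s6 [-0.12  2.99]
rear-left lug s7 [-0.31  2.9 ]
front-left lug s6 [0.15 0.63]
front-left lug s7 [0.21 0.67]
rear-right lug s6 [0.06 0.4 ]
rear-right lug s7 [0.05 0.21]
```

The push force has climbed from about 5 to about 7.4 N, and the rear-left lug stopped dropping between the last two looks, so all four feet carry. I'll retreat.

Request:
carry_out:
  rows:
    - {"xyz":[0.08,-0.11,0],"angular":[0,0,0],"hand":240}
    - {"xyz":[0.15,-0.2,0],"angular":[0,0,0],"hand":240}
    - {"xyz":[0.1,-0.15,0.4],"angular":[0,0,0],"hand":240}
    - {"xyz":[0,0,0.5],"angular":[0,0,0],"hand":240}
    - {"xyz":[-0.1,-0.4,0.4],"angular":[0,0,0],"hand":240}
    - {"xyz":[-0.1,-0.4,0.2],"angular":[0,0,0],"hand":240}
    - {"xyz":[0,0,0],"angular":[0,0,0],"hand":240}
    - {"xyz":[0,0,0],"angular":[0,0,0],"hand":240}

```text
t: 10.25
eef_pos: [500.7, -257.0, 138.3]
orientation: [-0.001, 0.461, 0.887, 0.001]
contact_force: [0.7, 0.4, -1.5]
grip_width: 0.06
finger_force: 0.0
```

```bash
python3 - <<'E'
from h import *
s=ctrl.sense();print(s["eef_pos"],s["contact_force"]);wedge_top("t8")
im=ctrl.get_image("scene"); save("s8",im)
g=lambda n,c:cv2.imread(f"pics/{n}.png",0)[c].astype(np.float32)
ct=np.s_[155:285,165:285]
for n in ("t7","t8"): print(n,cv2.phaseCorrelate(g("top0",ct),g(n,ct)))
for name,(x,y) in {"rear-left lug":(312,232),"front-left lug":(342,197),"rear-right lug":(221,201)}.items():
    w=np.s_[y-12:y+12,x-14:x+14]
    for n in ("s6","s7","s8"): print(name,n,np.round(cv2.phaseCorrelate(g("scene0",w),g(n,w),cv2.createHanningWindow((28,24),cv2.CV_32F))[0],2))
t=cv2.imread("pics/t8.png")[150:290,170:357]; cv2.imwrite("pics/t8c.png",cv2.resize(t,(800,599),interpolation=cv2.INTER_CUBIC))
E
```

```text
[ 500.70489968 -256.99414871  138.27975363] [ 0.69646714  0.35863824 -1.45762355]
area 228.0 ((303.29730224609375, 226.21620178222656), (12.554744720458984, 22.087051391601562), 54.462318420410156)
toe [443.41360802 -95.27104439] heel [ 483.73564246 -153.76307198] len 71.04353421522653 head 34.58080638092734
t7 ((-0.695171183949185, -0.07972041231107596), 0.8275721801946193)
t8 ((-0.6126498147165478, -0.0999915923337511), 0.9567425521214803)
rear-left lug s6 [-0.12  2.99]
rear-left lug s7 [-0.31  2.9 ]
rear-left lug s8 [-0.37  2.95]
front-left lug s6 [0.15 0.63]
front-left lug s7 [0.21 0.67]
front-left lug s8 [0.14 0.62]
rear-right lug s6 [0.06 0.4 ]
rear-right lug s7 [0.05 0.21]
rear-right lug s8 [0.06 0.26]
```

View pics/t8c.png

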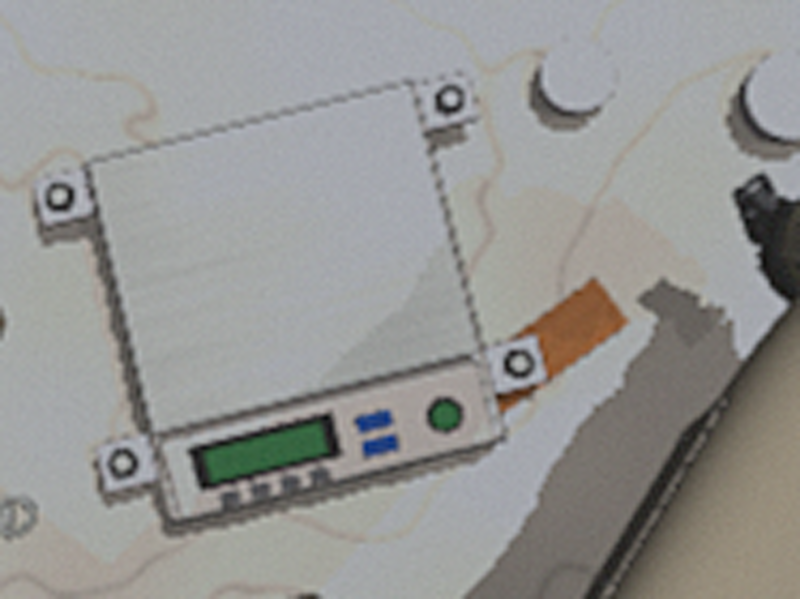

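The wedge lies under the bare-foot lug at (518,362), with the foot about 87 mm ahead of the heel as planned. Nothing moved after release, so I'll hand it in.

```bash
python3 -c "
from bench import ctrl
print(ctrl.sign_off())"
```

```text
the job is handed in; nothing more can be done
None
```

The wedge is under the bare foot, all four feet appear to carry and the scale looks level (judged from the push force and the camera views), the hand is clear, and the job is handed in; no verdict came back.

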